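# Clamp a sandal last with a turnbuckle

## Task

Take the longer of the two wooden sandal lasts from the green cutting board and lay it flat and upright on the cork bed of the last clamp, lengthways between the two rubber pads, and let go. Then turn the clamp's hexagonal turnbuckle body so that it draws both jaws in, until both sprung pads are clearly pressed in by the last (about half of their travel, not bottomed), and let go. Leave the short last, the jar and the maul where they are.

Things in the scene. Friction and masses are not known exactly. Their poses are not given: they have to be found in the camera images.
- long_last_mid (a point): The last to clamp: beech block shaped like a sole, 160 mm long (its x), 36 mm high, flat underside; 56 wide at the toe (+x), 50 at the heel, 46 with parallel sides over the middle 60 mm; 30 mm wide flats on both ends. A round stub, 38 in diameter, rises to 62 mm, 50 mm from the middle to -x. 0.2 to 0.4 kg, loose; may be clamped either way round. Point: middle of the block, 18 mm above its underside.
- short_last_mid (a point): Bystander: a like beech last, but 118 mm long (its x axis), 50 mm wide, 36 mm high, round stub towards -x up to 62 mm. Point: middle of the block, 18 mm above its underside.
- jar: Bystander: white closed jar with a black cap, 56 mm in diameter, 85 mm high, standing on the board. Origin: centre of its underside.
- maul: Bystander: maul with a round white head, lying along its x axis from x = -75 mm (handle) to 115 mm (head, 40 mm in diameter), 40 mm high. Origin on its underside.
- board: Green cutting board, fixed, 310 mm (x) by 340 mm (y), 10 mm thick; the lasts, jar and maul are on it. Origin: centre of its underside.
- clamp: The last clamp, fixed to the table; grey base 230 (x) by 340 mm (y), 12 mm thick. Origin: centre of its underside. y runs along the turnbuckle and the jaws' travel, x from the turnbuckle (at x = -55 mm) to the cork bed (at x = 60 mm). Each jaw has an upright at x = -55 mm, 34 mm wide and 146 mm high, its inner face at y = 108 mm either side when open, and a cross arm 51 mm high to its pad.
- bed (a point): Centre of the cork bed's top, 20 mm above the table; axes as the clamp's. Bed 70 mm (x) by 130 mm (y). The long last lies on it along y, overhanging both ends. The pads (50 mm wide in x, 26 high, centre 21 mm above the bed) have their faces at y = +94 and -94 mm, less 8 mm for each rad of joint turnbuckle. Pad holders behind them reach 38 mm above the bed.
- buckle_mid (a point): Middle of the turnbuckle body, on its horizontal axis, 125 mm above the table: steel hexagonal bar 84 mm long (its y, the clamp's y), 34 mm across flats, threaded 15 mm rods entering both ends. The frame turns with it; at joint 0 its axes are the clamp's. Two flats face its own +x and -x, the rest at 60 degree steps about y. Grip it across opposite flats, from above or slanting.
- turnbuckle (a joint): Angle of the turnbuckle body, rad; grows when turned right-handed about the clamp's +y (its top moves towards the bed). Each rad draws each jaw in by 8 mm. Range 0 to 2.85; starts between 0 and 0.7. Stays where it is left (friction 0.3 N m, self-locking). The pads touch the centred long last at 1.75 rad and are pressed in by 4 mm at about 2.25 rad.
- pad_left (a joint): How far the sprung pad on the clamp's +y side is pressed into its holder, m: 0 free, 0.0085 bottomed; 2.2 N per mm. The pads centre the last between them as they close.
- pad_right (a joint): The same for the pad on the clamp's -y side.
Things that resemble listed ones, but are neither listed nor needed, are in the scene too. What is shaped like the part that bears long_last_mid but purple is not meant.

How it is judged (in metres and radians):
On the way, in this order (a step that is already met when the one before it is completed fails the run):
1. the long last lies flat on the bed between the open pads, let go (x of long_last_mid in the frame of bed between -0.015 and 0.015 m and y of long_last_mid in the frame of bed between -0.014 and 0.014 m and z of long_last_mid in the frame of bed between 0.014 and 0.022 m and angle between long_last_mid's own z axis and vertical below 0.08 rad and angle between the x axis of long_last_mid and the y axis of bed, either way round below 0.2 rad and contact force between the fingers and long_last below 0.1 N), for 0.2 s.
2. the turnbuckle has drawn both pads onto the last, each pressed in by 1.5 to 7 mm (value of joint pad_left between 0.0015 and 0.007 m and value of joint pad_right between 0.0015 and 0.007 m), for 0.2 s.
At the end, for the whole second after the job is handed in: The long last lies flat on the bed (within 4 mm of height and 0.08 rad of level), upright, within 15 mm of the bed's middle line and 0.12 rad of parallel to the turnbuckle, gripped by both pads, each pressed in by 1.5 to 7 mm; all at rest and let go (all of step 2 and x of long_last_mid in the frame of bed between -0.015 and 0.015 m and z of long_last_mid in the frame of bed between 0.014 and 0.022 m and angle between long_last_mid's own z axis and vertical below 0.08 rad and angle between the x axis of long_last_mid and the y axis of bed, either way round below 0.12 rad and linear speed of long_last below 0.01 m/s and velocity of joint turnbuckle between -0.05 and 0.05 rad/s); the robot touches nothing.
It fails at once if a bystander was pushed more than 30 mm or knocked over (distance of any of short_last_mid, jar, maul from where it was at the start of the episode above 0.03 m or angle between jar's own z axis and vertical above 0.5 rad).
It fails at once if a pad was bottomed (value of joint any of pad_left, pad_right above 0.008 m).
It also fails if it takes over 72 s, if anything falls off the work surface, if the arm or the gripper's body presses on something with over 40 N, if the wrist force passes 120 N, or if a joint passes its speed limit or range.

## Robot

A 6-joint arm with a two-finger parallel gripper is mounted at the origin on the work surface. World frame = base frame: x ahead of the robot, y to its left, z up, the work surface at z = 0. Lengths are in m, angles in degrees, forces in N, time in s.
With the tool pointing down it reaches from about 0.425 to 0.925 m from the base axis. Payload 12.5 kg.
Tool frame: the origin (TCP) lies between the finger pads; the fingertips stand robot.tip_reach ahead of it and the grasp point (between the pads) lies 6 mm ahead of it (robot.tip_reach is the distance from the TCP to the fingertips, in m); y points along the fingers, x is the direction in which the jaws open and shut, and the axes are right-handed (so a half turn about y gives the same grasp; the last joint's range is limited). The gripper opens to 85 mm and grips with 20 to 120 N. Pads are 22 mm wide; open, the fingers measure 114 mm over their backs; the gripper's body (76 mm by 85 mm) begins 54 mm behind the grasp point. The pads swing forward as they close: fully open they stand 13 mm farther back than shut.
Start: joints at [-78.816, 28.126, 89.318, -0, 62.55, -6.05], TCP at [0.185, -0.597, 0.219] pointing down, gripper open.
Joint ranges: [-177.58, 177.58], [-47.91, 125.51], [2.72, 160], [-65.01, 245.01], [3.68, 167.84], [-153.87, 153.87]. Speed limits (degrees/s): [127.2, 127.2, 159.86, 180, 180, 180].

## Interface

Orientations are given as a 3x3 rotation matrix whose columns are the frame's x, y, z axes.
In Python, from station import sensors, viewer, hand_in, robot gives the robot as it stands.
- The arm moves only by the shell command python3 -m pendant 'ROWS' [FORCE]. ROWS is text: rows parted by semicolons, each of 7 numbers parted by spaces: the shift along the tool's x, y, z normalised to -1 to 1, where 1 is 50 cm, then the turn, a rotation vector about the tool's x, y, z normalised to -1 to 1, where 1 is 90 degrees, then the opening, from 0 (shut) to 1 (fully open). A call has 1 to 10 rows; each row is the pose to reach, as a shift and turn from the pose commanded when the call began, along the tool's axes at that moment; what a row does not reach only later rows make up. A row lasts 1/12 s, in which the tool goes at most 41.7 mm and 7.16 degrees, less where a joint would pass 70% of its speed; a pose out of reach is approached as far as the arm can. A call with a number of a shift or a turn outside -1 to 1 is refused whole. A call with a gripper value outside its range is refused whole. The fingers move at their own pace and stop on an object; FORCE is the grip in N (left out, the last holds). Time passes only in rows, so rows that repeat a pose let the fingers close. It gives the time, the measured TCP pose, the force and the opening at its end, in the units of the state.
- sensors.get_state(): the state, without advancing time (a new reading comes with each control period).
- viewer.camera(name): name is "scene" or "top" or "wrist"; returns the picture (400x640x3 uint8, red, green, blue); there is no depth.
- viewer.get_calibration(name): a dict with "fx", "fy", "cx", "cy" (pixels), "eye" and "orientation" of the camera in the world; the wrist camera has in their place "T_tool_cam" (4x4, takes a point from camera to tool coordinates, whose origin is the TCP and whose axes are the tool frame's). Camera axes: x right, y down, z forward; pixel columns grow to the right and rows downward; lengths in m; the calibration is good to about 2 mm. A picture is of the moment at which its call begins: read the wrist's pose just before it. get_calibration takes no time and is no camera call.
- hand_in(): hands the job in, once; it reports no verdict.
The state is a dict: "clock": time; "joint_pos": joint angles; "joint_vel": joint speeds; "joint_torque": joint torques, N m; "ee_pos": TCP position; "tcp_rot": TCP orientation; "ft_force": force on the tool from outside, world axes, zero at the start; "ft_torque": the same for the moment, N m; "width": finger opening in m.
Only numpy, scipy, OpenCV 4.12 (cv2) and the standard library are available. Lean on these libraries where they do the work, as an engineer would, in place of code of your own. Each camera call takes 0.05 s, during which the arm holds its last target.

## Working session

There is one attempt and no reset: what is moved stays moved. The work goes in short steps, Python scripts to look and compute and a shell command to move; the robot and the scene stay as the last step left them, time stands still between calls to the robot, and variables do not carry over. Pictures are saved under pics/ and viewed, and the job is handed in when it is done.

```bash
ls; mkdir -p pics; python3 - <<'E'
from station import sensors, viewer, robot
import cv2
print(robot, robot.tip_reach)
print(sensors.get_state())
for n in ["scene","top","wrist"]:
    c=viewer.get_calibration(n); print(n,c)
    im=viewer.camera(n); cv2.imwrite(f"pics/{n}0.png",im[:,:,::-1])
E
```

```text
pics
<Robot object at 0x7f7ccdc03a10> 0.025
{'clock': 0.0, 'joint_pos': array([-7.88139131e+01,  2.81660442e+01,  8.93484721e+01, -1.14845321e-03,
        6.25492712e+01, -6.05065081e+00]), 'joint_vel': array([-0.10595652,  0.04291312,  0.01132415,  0.06540779,  0.0119257 ,
       -0.00054037]), 'joint_torque': array([-4.10217517e-04, -6.18441224e+01, -2.61585170e+01, -1.12524656e-04,
        4.21856777e-03,  3.74056881e-06]), 'ee_pos': array([ 0.18517137, -0.59670413,  0.21831711]), 'tcp_rot': array([[ 2.96329213e-01, -2.33425729e-04,  9.55085830e-01],
       [-9.55085215e-01,  1.08870063e-03,  2.96329289e-01],
       [-1.10897342e-03, -9.99999380e-01,  9.96723383e-05]]), 'ft_force': array([-1.11560748, -0.97725449, -1.13298273]), 'ft_torque': array([-0.01517814,  0.08518859,  0.02128776]), 'width': 0.08522280267300948}
scene {'fx': 413.71718833903765, 'fy': 413.71718833903765, 'cx': 320.72515441196185, 'cy': 203.0525854201667, 'eye': array([1.03242264, 0.77293396, 0.70260865]), 'orientation': array([[-0.82216408,  0.32210061, -0.46935852],
       [ 0.56893683,  0.43757941, -0.69630104],
       [-0.01889736, -0.83950906, -0.54301697]])}
top {'fx': 419.8885179906078, 'fy': 419.8885179906078, 'cx': 315.593541572019, 'cy': 196.98692551648728, 'eye': array([0.43458297, 0.00656598, 1.14288185]), 'orientation': array([[-0.0086092 , -0.99748275,  0.07038495],
       [-0.99995237,  0.0089114 ,  0.00398064],
       [-0.00459785, -0.07034733, -0.99751196]])}
wrist {'fx': 344.831684396616, 'fy': 344.831684396616, 'cx': 319.51867525372353, 'cy': 194.75963113278593, 'T_tool_cam': array([[ 9.99999975e-01,  1.69408813e-04, -1.46825627e-04,
        -1.29827908e-03],
       [ 1.89334933e-04, -2.87525175e-01,  9.57773062e-01,
        -1.54966035e-01],
       [ 1.20039134e-04, -9.57773066e-01, -2.87525200e-01,
         7.25873614e-02],
       [ 0.00000000e+00,  0.00000000e+00,  0.00000000e+00,
         1.00000000e+00]])}
```

View pics/scene0.png

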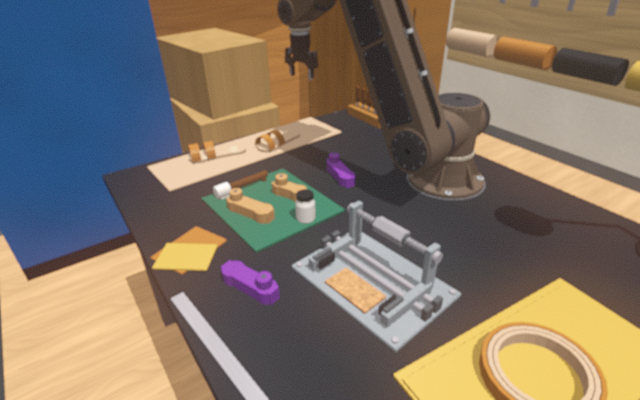

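View pics/top0.png

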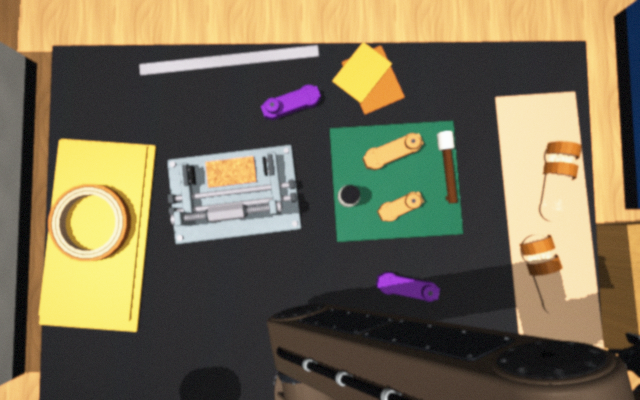

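View pics/wrist0.png

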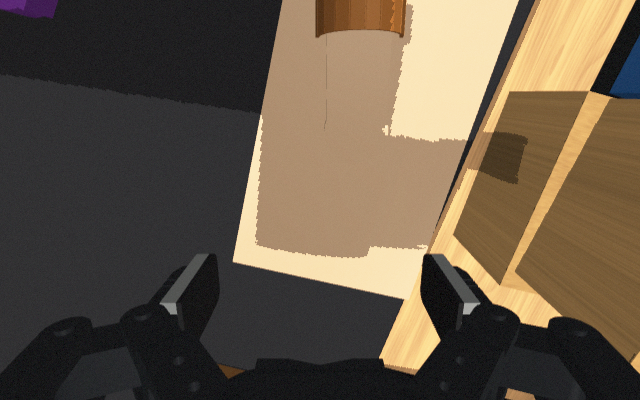

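```bash
python3 - <<'E'
import cv2
im=cv2.imread("pics/top0.png")
cv2.imwrite("pics/t_board.png",cv2.resize(im[110:250,325:470],None,fx=5,fy=5,interpolation=cv2.INTER_CUBIC)[:600])
cv2.imwrite("pics/t_clamp.png",cv2.resize(im[135:250,160:310],None,fx=5,fy=5,interpolation=cv2.INTER_CUBIC))
E
```

```text
(no output)
```

View pics/t_board.png

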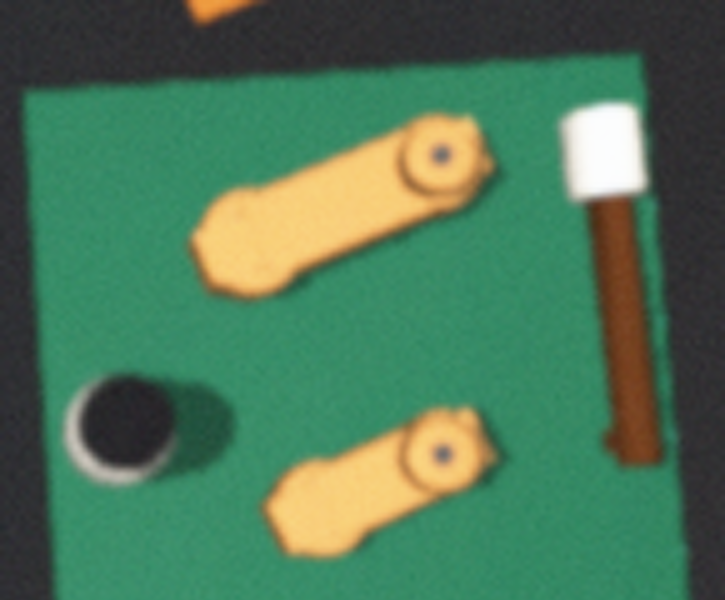

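View pics/t_clamp.png

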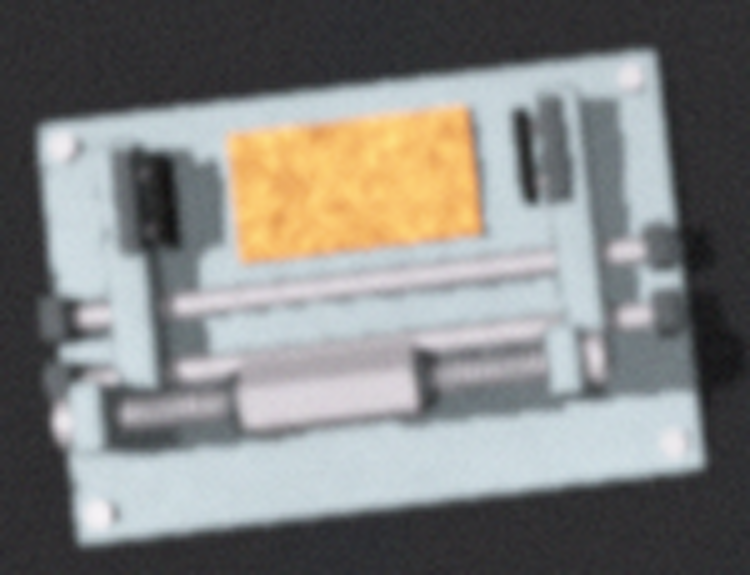

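```bash
cat > h.py <<'E'
import numpy as np, cv2
from station import sensors, viewer
def camT(n):
    c=viewer.get_calibration(n)
    if n=="wrist":
        s=sensors.get_state(); R=np.array(s["tcp_rot"]); T=np.array(c["T_tool_cam"])
        return c, R@T[:3,3]+s["ee_pos"], R@T[:3,:3]
    return c,np.array(c["eye"]),np.array(c["orientation"])
def ray(u,v,z,cam):
    c,e,R=cam
    d=R@np.array([(u-c["cx"])/c["fx"],(v-c["cy"])/c["fy"],1.])
    return e+d*(z-e[2])/d[2]
def proj(p,cam):
    c,e,R=cam
    q=R.T@(np.array(p)-e); return np.array([c["fx"]*q[0]/q[2]+c["cx"],c["fy"]*q[1]/q[2]+c["cy"]])
E
python3 - <<'E'
from h import *
cam=camT("top")
C=lambda u,v,z:ray(160+u/5,135+v/5,z,cam)
B=lambda u,v,z:ray(325+u/5,110+v/5,z,cam)
bed=[C(*p,.02) for p in [(230,133),(468,106),(482,235),(243,262)]]
base=[C(*p,.012) for p in [(38,125),(656,50),(705,468),(80,545)]]
print("bed",np.round(bed,4),np.mean(bed,0)); print("base",np.round(base,4),np.mean(base,0))
for q in (bed,base):
    d=(q[0]-q[1])+(q[3]-q[2]); print("clamp y dir yaw-90 deg",np.degrees(np.arctan2(d[1],d[0]))-90)
st=B(441,155,.072); toe=(B(193,243,.046)+B(213,290,.046))/2; heel=(B(470,120,.046)+B(493,165,.046))/2
print("stub",st,"toe",toe,"heel",heel, np.linalg.norm(toe-heel)); d=toe-heel; print("yaw",np.degrees(np.arctan2(d[1],d[0])))
u=d/np.linalg.norm(d);print("mid",(toe+heel)/2, st+.05*u)
d=toe-st;print(np.degrees(np.arctan2(d[1],d[0])),np.hypot(*d[:2]))
s2=B(442,455,.072);t2=(B(267,507,.046)+B(285,550,.046))/2; print("short",s2,t2)
print("buckle ends",C(240,375,.125),C(418,350,.125),"jar",B(128,405,.095),"maul",B(605,150,.04))
E
```

```text
bed [[0.6122 0.3061 0.02  ]
 [0.6258 0.1776 0.02  ]
 [0.5556 0.1699 0.02  ]
 [0.5422 0.2985 0.02  ]] [0.58396506 0.23800946 0.02      ]
base [[0.6189 0.4129 0.012 ]
 [0.657  0.0763 0.012 ]
 [0.4296 0.051  0.012 ]
 [0.3913 0.3867 0.012 ]] [0.52418018 0.23173549 0.012     ]
clamp y dir yaw-90 deg 5.979030709204679
clamp y dir yaw-90 deg 6.483543989424035
stub [ 0.65259756 -0.24205176  0.072     ] toe [ 0.59970417 -0.12144521  0.046     ] heel [ 0.66437828 -0.2696242   0.046     ] 0.16167792798502625
yaw 113.57931485269077
mid [ 0.63204122 -0.19553471  0.046     ] [ 0.63259665 -0.1962264   0.072     ]
113.68040710119175 0.1316952939647425
short [ 0.49764721 -0.23869594  0.072     ] [ 0.46154433 -0.15717149  0.046     ]
buckle ends [0.47706865 0.27210632 0.125     ] [0.48845707 0.18565364 0.125     ] jar [ 0.52276348 -0.07701429  0.095     ] maul [ 0.66096719 -0.33652721  0.04      ]
```

```bash
cat >> h.py <<'E'
from scipy.spatial.transform import Rotation as Ro
def Rdown(yawx, tilt=0):
    "tool x at yaw (deg), y down, then turned about tool z by tilt deg"
    a=np.radians(yawx); x=np.array([np.cos(a),np.sin(a),0]); y=np.array([0,0,-1.]); z=np.cross(x,y)
    return np.c_[x,y,z]@Ro.from_euler('z',tilt,degrees=True).as_matrix()
def go(p,R):
    s=sensors.get_state(); R0=np.array(s["tcp_rot"])
    t=R0.T@(np.array(p)-s["ee_pos"])/.5; r=Ro.from_matrix(R0.T@R).as_rotvec(degrees=True)/90
    print("clock",round(s["clock"],2),"row",np.round(t,4),np.round(r,4),"width",round(s["width"],4),"rows needed",np.linalg.norm(t)*.5/.0417,np.linalg.norm(r)*90/7.16)
E
python3 -c "
from h import *
go([.632,-.196,.22],Rdown(23.6))"
```

```text
clock 0.15 row [-0.5007 -0.0026  1.0911] [-5.0000e-04 -1.0707e+00 -4.0000e-04] width 0.0854 rows needed 14.394192055112262 13.458546212603563
```

```bash
python3 -m pendant '-0.25 0 0.55 0 -0.535 0 1;-0.25 0 0.55 0 -0.535 0 1;-0.25 0 0.55 0 -0.535 0 1;-0.25 0 0.55 0 -0.535 0 1;-0.25 0 0.55 0 -0.535 0 1;-0.25 0 0.55 0 -0.535 0 1;-0.25 0 0.55 0 -0.535 0 1;-0.25 0 0.55 0 -0.535 0 1;-0.25 0 0.55 0 -0.535 0 1'; python3 -c "
from h import *
go([.632,-.196,.22],Rdown(23.6))"
```

```text
clock: 0.9
ee_pos: [0.4127, -0.394, 0.2188]
tcp_rot: [[0.911, 0.0, 0.413], [-0.413, 0.0, 0.911], [-0.0, -1.0, 0.0]]
ft_force: [0.8, -0.4, 0.4]
width: 0.0853
clock 0.9 row [ 0.2357 -0.0022  0.5419] [-2.000e-04 -5.335e-01  0.000e+00] width 0.0853 rows needed 7.085157299459723 6.70656324885671
```

```bash
python3 -m pendant '0.2357 0 0.542 0 -0.5335 0 1;0.2357 0 0.542 0 -0.5335 0 1;0.2357 0 0.542 0 -0.5335 0 1;0.2357 0 0.542 0 -0.5335 0 1;0.2357 0 0.542 0 -0.5335 0 1;0.2357 0 0.542 0 -0.5335 0 1;0.2357 0 0.542 0 -0.5335 0 1;0.2357 0 0.542 0 -0.5335 0 1;0.2357 0 0.542 0 -0.5335 0 1;0.2357 0 0.542 0 -0.5335 0 1'; python3 -c "
from h import *
c=camT('wrist')
im=viewer.camera('wrist').copy()
a=np.radians(113.6)
for s,l,z in [(80,0,.046),(-80,0,.046),(0,0,.046),(0,23,.046),(0,-23,.046),(-50,0,.072)]:
    p=np.array([.632,-.196,z])+np.array([np.cos(a),np.sin(a),0])*s/1e3+np.array([-np.sin(a),np.cos(a),0])*l/1e3
    u=proj(p,c); cv2.circle(im,(int(u[0]),int(u[1])),2,(255,0,0),-1); print(s,l,u)
cv2.imwrite('pics/w1.png',im[:,:,::-1])
go([.632,-.196,.22],Rdown(23.6))"
```

```text
clock: 1.73
ee_pos: [0.6302, -0.1998, 0.2184]
tcp_rot: [[0.918, -0.001, -0.395], [0.395, -0.0, 0.918], [-0.001, -1.0, 0.0]]
ft_force: [0.1, -0.9, 0.4]
width: 0.0853
80 0 [323.36776347  81.90782872]
-80 0 [323.68174771 244.43171693]
0 0 [323.53552148 168.74239153]
0 23 [299.80503375 168.85622031]
0 -23 [347.27567474 168.62851639]
-50 0 [323.90339014 226.8806332 ]
clock 1.78 row [ 0.0073 -0.0027  0.0062] [-0.0001 -0.0039 -0.0004] width 0.0855 rows needed 0.11909733948407622 0.049449953390899255
```

View pics/w1.png

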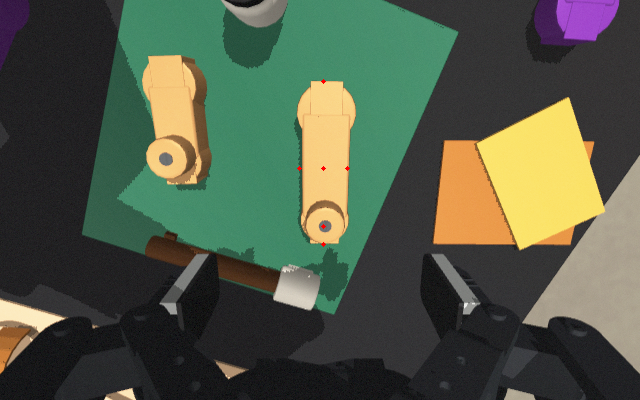

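```bash
python3 -c "
from h import *
go(np.array([.632,-.196,.038])+.0015*Rdown(23.3)[:,0],Rdown(23.3))"
```

```text
clock 1.78 row [0.0106 0.3613 0.0061] [-0.0001 -0.0006 -0.0004] width 0.0855 rows needed 4.335143091667894 0.00920509067897452
```

```bash
python3 -m pendant '0.0106 0.1 0.006 0 0 0 1;0.0106 0.18 0.006 0 0 0 1;0.0106 0.25 0.006 0 0 0 1;0.0106 0.31 0.006 0 0 0 1;0.0106 0.345 0.006 0 0 0 1;0.0106 0.361 0.006 0 0 0 1;0.0106 0.361 0.006 0 0 0 1' && python3 -m pendant '0 0 0 0 0 0 0;0 0 0 0 0 0 0;0 0 0 0 0 0 0;0 0 0 0 0 0 0;0 0 0 0 0 0 0;0 0 0 0 0 0 0;0 0 0 0 0 0 0;0 0 0 0 0 0 0' 50; python3 -c "
from h import *
im=viewer.camera('wrist')
cv2.imwrite('pics/w2.png',im[:,:,::-1])"
```

```text
clock: 2.37
ee_pos: [0.6331, -0.1952, 0.037]
tcp_rot: [[0.919, -0.002, -0.395], [0.395, 0.001, 0.919], [-0.002, -1.0, 0.002]]
ft_force: [0.2, 1.3, 0.3]
width: 0.0853
clock: 3.03
ee_pos: [0.6346, -0.1939, 0.0385]
tcp_rot: [[0.918, 0.0, -0.397], [0.397, -0.0, 0.918], [0.0, -1.0, -0.0]]
ft_force: [-0.6, -0.0, -0.2]
width: 0.0001
```

View pics/w2.png

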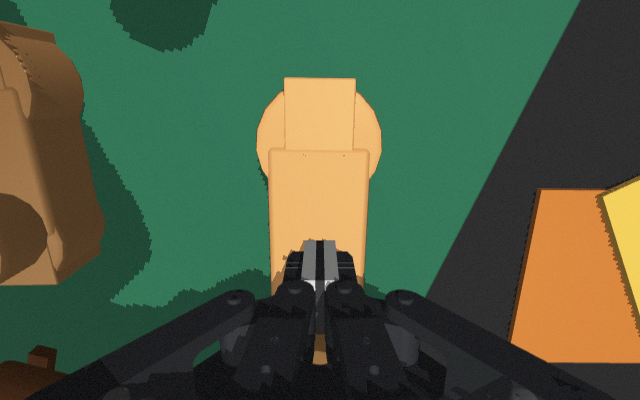

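```bash
python3 -c "
from h import *
c=camT('wrist')
im=cv2.imread('pics/w2.png')
a=np.radians(113.3)
for s,l,z in [(80,0,.046),(80,15,.046),(80,-15,.046),(0,0,.046),(30,23,.046),(30,-23,.046),(53,28,.046),(53,-28,.046)]:
    p=np.array([.6335,-.196,z])+np.array([np.cos(a),np.sin(a),0])*s/1e3+np.array([-np.sin(a),np.cos(a),0])*l/1e3
    u=proj(p,c); cv2.circle(im,(int(u[0]),int(u[1])),2,(0,0,255),-1); print(s,l,u)
s=sensors.get_state();print(s['ee_pos'], s['width'])
print('tip px',proj(s['ee_pos']+s['tcp_rot'][:,1]*.025,c))
cv2.imwrite('pics/w2b.png',im)
im=viewer.camera('scene');cv2.imwrite('pics/s2.png',cv2.resize(im[120:280,180:380],None,fx=3.5,fy=3.5)[:,:,::-1])
im=viewer.camera('top');cv2.imwrite('pics/t2.png',cv2.resize(im[100:250,300:480],None,fx=4,fy=4)[:,:,::-1])
"
```

```text
80 0 [316.49509981  81.04409663]
80 15 [279.55389103  80.9700114 ]
80 -15 [353.43598863  81.11818122]
0 0 [316.59582557 259.21996522]
30 23 [265.18107836 198.50963258]
30 -23 [367.94142842 198.71430117]
53 28 [251.18963056 147.23472176]
53 -28 [381.87455289 147.49579304]
[ 0.63454765 -0.19390997  0.03841917] -0.00018409329144053978
tip px [320.28036459 229.79010235]
```

View pics/w2b.png

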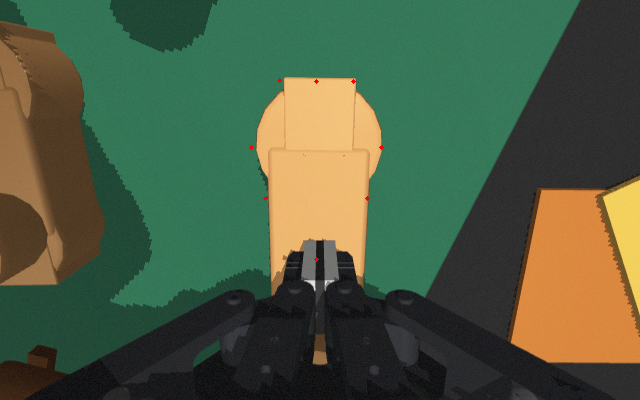

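View pics/s2.png

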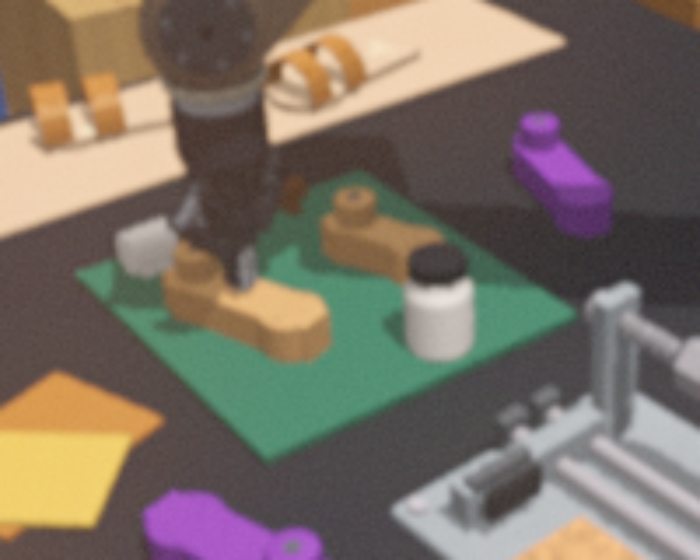

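View pics/t2.png

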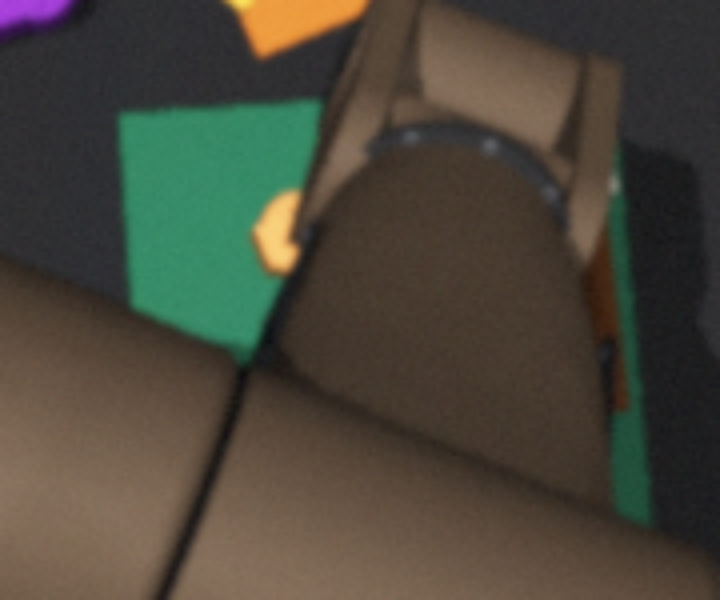

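```bash
python3 -c "
from h import *
im=viewer.camera('wrist')
cv2.imwrite('pics/w3.png',cv2.resize(im[200:350,240:400],None,fx=4,fy=4)[:,:,::-1])
s=sensors.get_state();print(s['clock'],s['ft_force'],s['ft_torque'],s['joint_torque'])
"
```

```text
3.2333 [ 0.11420591  0.6072126  -0.53092161] [-0.00491331  0.00312445 -0.05542795] [ 1.11230291e-02 -7.13066554e+01 -1.98010880e+01 -3.19014853e-04
  1.34952395e-03  1.56230288e-05]
```

View pics/w3.png

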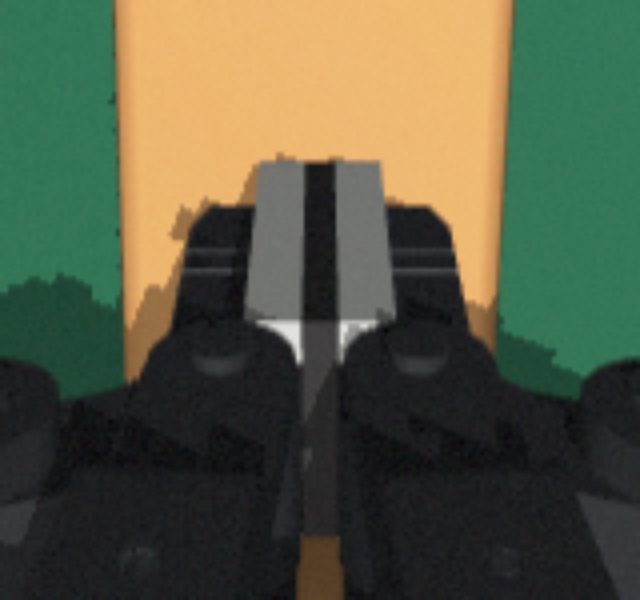

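```bash
python3 -c "
from h import *
c=camT('wrist'); s=sensors.get_state(); R=s['tcp_rot']
for y in [.025,.019,.012,.006,-.001,-.007,-.013,-.02]:
    print(y,[proj(s['ee_pos']+R@[x,y,z],c).round(1) for x,z in [(0,.011),(.008,.011),(0,-.011)]])
"
```

```text
0.025 [array([320.3, 211.3]), array([334.8, 211.3]), array([320.3, 247.7])]
0.019 [array([320.3, 215. ]), array([335.2, 215. ]), array([320.3, 252.4])]
0.012 [array([320.3, 219.7]), array([335.8, 219.7]), array([320.3, 258.2])]
0.006 [array([320.4, 223.9]), array([336.4, 224. ]), array([320.3, 263.6])]
-0.001 [array([320.4, 229.3]), array([337. , 229.3]), array([320.3, 270.3])]
-0.007 [array([320.4, 234.3]), array([337.7, 234.3]), array([320.4, 276.5])]
-0.013 [array([320.4, 239.6]), array([338.3, 239.6]), array([320.4, 283.1])]
-0.02 [array([320.5, 246.3]), array([339.2, 246.3]), array([320.4, 291.5])]
```

```bash
python3 -m pendant '0 0 0 0 0 0 1;0 0 0 0 0 0 1;0 0 0 0 0 0 1;0 0 0 0 0 0 1;0 0 0 0 0 0 1;0 0 0 0 0 0 1;0 0 0 0 0 0 1;0 0 0 0 0 0 1' && python3 -m pendant '0 0.03 0 0 0 0 1;0 0.05 0 0 0 0 1;0 0.065 0 0 0 0 1;0 0.073 0 0 0 0 1;0 0.076 0 0 0 0 1;0 0.076 0 0 0 0 1;0 0.076 0 0 0 0 1'; python3 -c "
from h import *
im=viewer.camera('wrist')
cv2.imwrite('pics/w4.png',im[:,:,::-1])"
```

```text
clock: 3.9
ee_pos: [0.6345, -0.194, 0.0384]
tcp_rot: [[0.918, 0.0, -0.397], [0.397, -0.0, 0.918], [0.0, -1.0, -0.0]]
ft_force: [-0.4, 0.3, -0.1]
width: 0.0855
clock: 4.48
ee_pos: [0.6347, -0.194, 0.0007]
tcp_rot: [[0.918, 0.0, -0.397], [0.397, -0.0, 0.918], [0.0, -1.0, -0.0]]
ft_force: [-0.4, -0.4, 0.5]
width: 0.0854
```

View pics/w4.png

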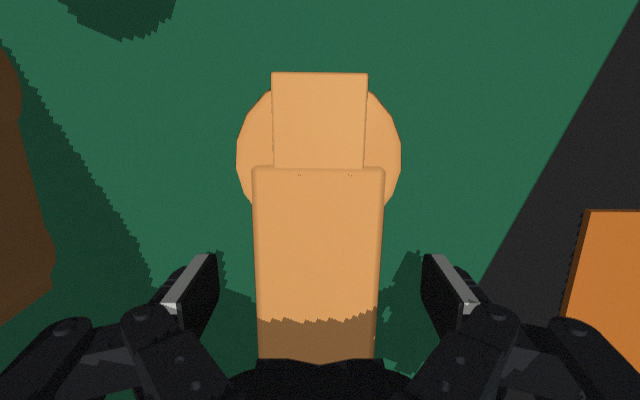

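```bash
python3 -m pendant '0 0 0 0 0 0 0;0 0 0 0 0 0 0;0 0 0 0 0 0 0;0 0 0 0 0 0 0;0 0 0 0 0 0 0;0 0 0 0 0 0 0;0 0 0 0 0 0 0' 50; python3 -c "
from h import *
im=viewer.camera('wrist')
cv2.imwrite('pics/w5.png',im[:,:,::-1])"
```

```text
clock: 5.12
ee_pos: [0.6347, -0.194, 0.0008]
tcp_rot: [[0.918, 0.001, -0.397], [0.397, -0.0, 0.918], [0.0, -1.0, -0.0]]
ft_force: [-0.4, 1.0, 5.4]
width: 0.0453
```

View pics/w5.png

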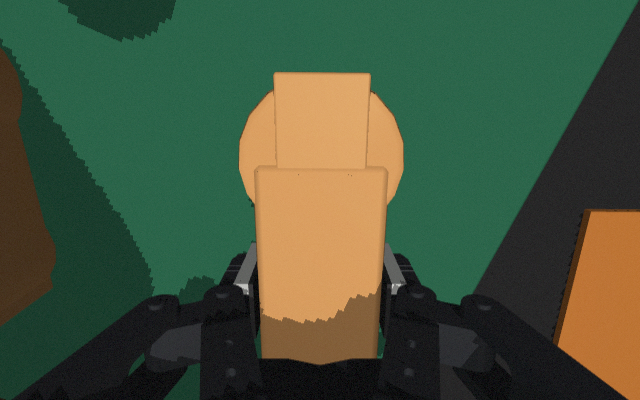

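```bash
python3 -m pendant '0 -0.05 0 0 0 0 0;0 -0.12 0 0 0 0 0;0 -0.2 0 0 0 0 0;0 -0.27 0 0 0 0 0;0 -0.31 0 0 0 0 0;0 -0.31 0 0 0 0 0;0 -0.31 0 0 0 0 0'; python3 -c "
from h import *
R=Rdown(6.3)
go(np.array([.584,.238,.155])+.0008*R[:,2],R)"
```

```text
clock: 5.75
ee_pos: [0.6343, -0.1939, 0.1552]
tcp_rot: [[0.918, 0.001, -0.397], [0.397, -0.0, 0.918], [0.0, -1.0, -0.0]]
ft_force: [0.3, 0.3, -4.7]
width: 0.0452
clock 5.75 row [2.511e-01 2.000e-04 8.342e-01] [0.0002 0.19   0.0003] width 0.0452 rows needed 10.445746825058405 2.3881806316683587
```

```bash
python3 -m pendant '0.01 0 0.033 0 0.02 0 0;0.03 0 0.1 0 0.04 0 0;0.055 0 0.18 0 0.06 0 0;0.08 0 0.26 0 0.08 0 0;0.105 0 0.34 0 0.1 0 0;0.13 0 0.42 0 0.12 0 0;0.155 0 0.51 0 0.14 0 0;0.18 0 0.59 0 0.16 0 0;0.2 0 0.67 0 0.18 0 0;0.22 0 0.73 0 0.19 0 0' && python3 -c "
from h import *
R=Rdown(6.3)
go(np.array([.584,.238,.155])+.0008*R[:,2],R)"
```

```text
clock: 6.58
ee_pos: [0.5885, 0.1868, 0.1525]
tcp_rot: [[0.994, -0.005, -0.108], [0.108, -0.001, 0.994], [-0.005, -1.0, -0.0]]
ft_force: [1.4, 0.7, -4.6]
width: 0.0453
clock 6.58 row [ 0.0022 -0.0051  0.1043] [ 0.0002 -0.0009 -0.003 ] width 0.0453 rows needed 1.252303129946826 0.039014284764461275
```

```bash
python3 -m pendant '0.002 0 0.05 0 0 0 0;0.002 0 0.08 0 0 0 0;0.002 0 0.1 0 0 0 0;0.002 0 0.1 0 0 0 0;0.002 0 0.1 0 0 0 0;0.002 0 0.1 0 0 0 0' && python3 -c "
from h import *
R=Rdown(6.3)
go(np.array([.584,.238,.155])+.0008*R[:,2],R)
im=viewer.camera('wrist')
cv2.imwrite('pics/w6.png',im[:,:,::-1])
im=viewer.camera('scene')
cv2.imwrite('pics/s6.png',im[:,:,::-1])
"
```

```text
clock: 7.08
ee_pos: [0.5862, 0.2331, 0.1548]
tcp_rot: [[0.994, -0.001, -0.109], [0.109, -0.001, 0.994], [-0.001, -1.0, -0.0]]
ft_force: [-1.2, -0.3, -3.8]
width: 0.0453
clock 7.08 row [-0.0033 -0.0004  0.0118] [ 0.0003 -0.0008 -0.0005] width 0.0453 rows needed 0.1472911149378173 0.012395188959881741
```

View pics/w6.png

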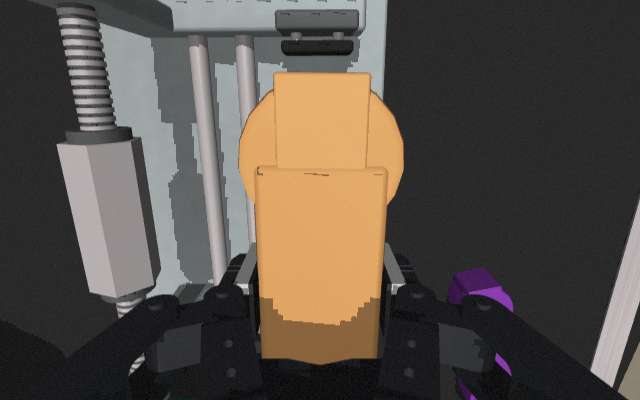

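View pics/s6.png

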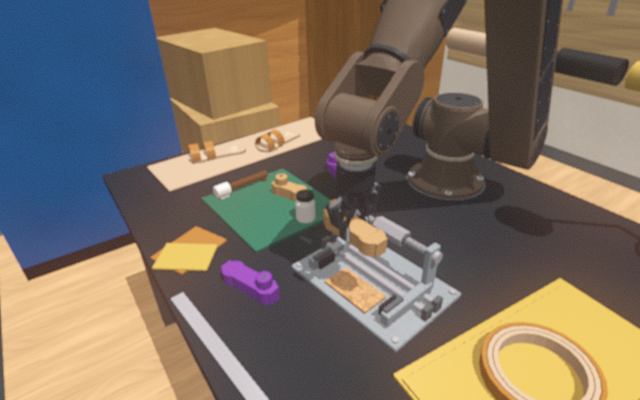

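```bash
python3 -c "
from h import *
c=camT('wrist')
R=Rdown(6.3); bed=np.array([.584,.238,.02]); B=np.c_[R[:,0],R[:,2]]
for u,v,z in [(281,41,.054),(354,41,.054),(317,47,.054),(317,54,.054),(317,54,.028)]:
    print(u,v,((ray(u,v,z,c)-bed)@B).round(4))
im=cv2.imread('pics/w6.png');cv2.imwrite('pics/w6z.png',cv2.resize(im[0:100,250:400],None,fx=5,fy=5))
im=cv2.imread('pics/top0.png')
c=camT('top')
for u,v,z in [(511,108,.054),(523,203,.054),(175,150,.054),(172,248,.054)]: print(((ray(160+u/5,135+v/5,z,c)-bed)@B).round(4))
"
```

```text
281 41 [-0.0253  0.1023]
354 41 [0.0246 0.1022]
317 47 [-0.0007  0.0984]
317 54 [-0.0007  0.0939]
317 54 [-0.0009  0.0965]
[ 0.0248 -0.0914]
[-0.0257 -0.0922]
[0.0237 0.0857]
[-0.0274  0.0923]
```

View pics/w6z.png

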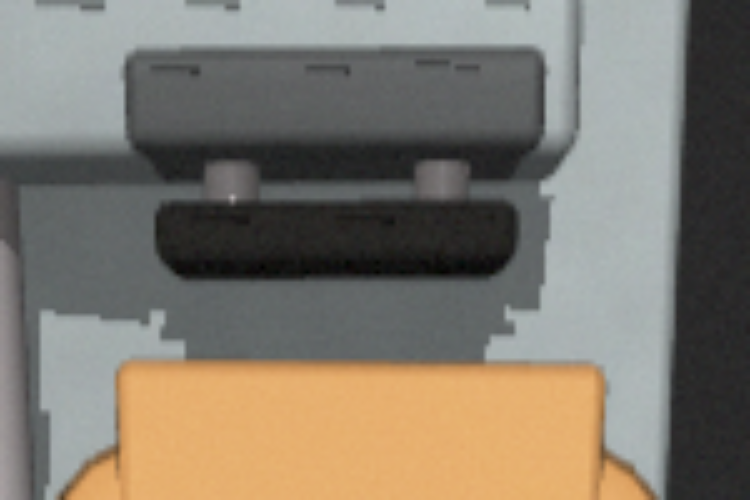

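```bash
python3 -m pendant '-0.003 0 0.012 0 0 0 0;-0.003 0.06 0.012 0 0 0 0;-0.003 0.12 0.012 0 0 0 0;-0.003 0.17 0.012 0 0 0 0;-0.003 0.21 0.012 0 0 0 0;-0.003 0.23 0.012 0 0 0 0;-0.003 0.24 0.012 0 0 0 0;-0.003 0.24 0.012 0 0 0 0'&& python3 -c "
from h import *
R=Rdown(6.3)
go(np.array([.584,.238,.0108])+.0008*R[:,2],R)
im=viewer.camera('wrist')
cv2.imwrite('pics/w7.png',im[:,:,::-1])
im=viewer.camera('scene')
cv2.imwrite('pics/s7.png',cv2.resize(im[180:350,260:480],None,fx=3.5,fy=3.5)[:,:,::-1])
"
```

```text
clock: 7.85
ee_pos: [0.5839, 0.2402, 0.035]
tcp_rot: [[0.994, -0.001, -0.109], [0.109, -0.0, 0.994], [-0.001, -1.0, -0.0]]
ft_force: [-0.1, -0.0, -2.9]
width: 0.0456
clock 7.85 row [-0.0002  0.0483 -0.0027] [ 0.0001 -0.0002 -0.0005] width 0.0456 rows needed 0.5803569988909764 0.006592399196554501
```

View pics/w7.png

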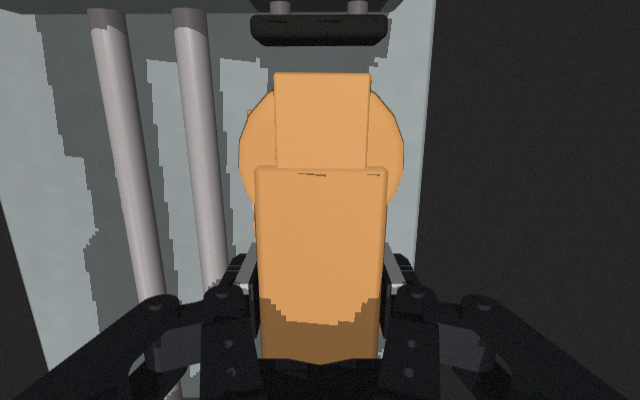

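View pics/s7.png

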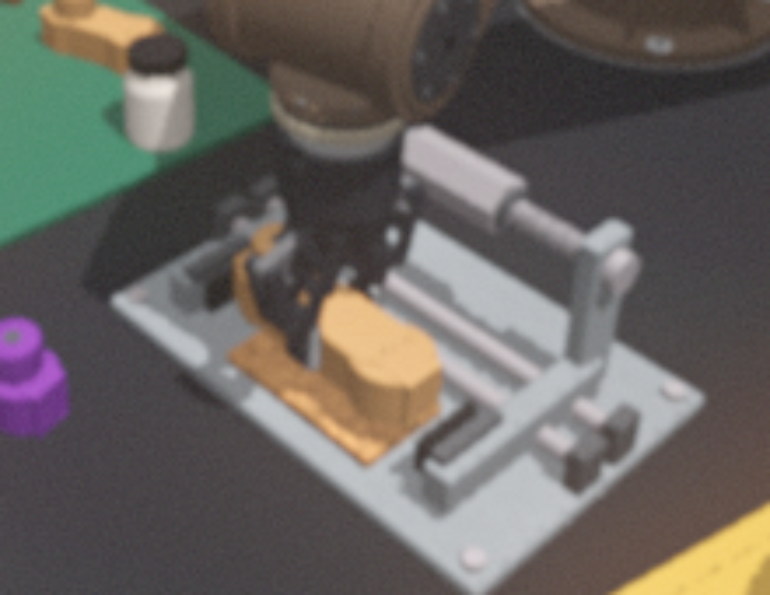

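```bash
python3 -m pendant '0 0.02 -0.002 0 0 0 0;0 0.035 -0.002 0 0 0 0;0 0.042 -0.002 0 0 0 0;0 0.044 -0.002 0 0 0 0;0 0.046 -0.002 0 0 0 0;0 0.047 -0.002 0 0 0 0;0 0.047 -0.002 0 0 0 0'
```

```text
clock: 8.53
ee_pos: [0.5841, 0.2394, 0.012]
tcp_rot: [[0.994, 0.0, -0.11], [0.11, -0.0, 0.994], [0.0, -1.0, -0.0]]
ft_force: [0.3, 0.7, -3.5]
width: 0.0453
```

```bash
python3 -m pendant '0 0.001 0 0 0 0 0;0 0.002 0 0 0 0 0;0 0.002 0 0 0 0 0;0 0.003 0 0 0 0 0;0 0.003 0 0 0 0 0' && python3 -c "
from h import *
im=viewer.camera('wrist')
cv2.imwrite('pics/w8.png',im[:,:,::-1])
im=viewer.camera('scene')
cv2.imwrite('pics/s8.png',cv2.resize(im[180:350,260:480],None,fx=3.5,fy=3.5)[:,:,::-1])
"
```

```text
clock: 8.95
ee_pos: [0.584, 0.2394, 0.0108]
tcp_rot: [[0.994, 0.0, -0.11], [0.11, -0.0, 0.994], [0.0, -1.0, -0.0]]
ft_force: [-2.4, -1.2, 3.6]
width: 0.0455
```

View pics/w8.png

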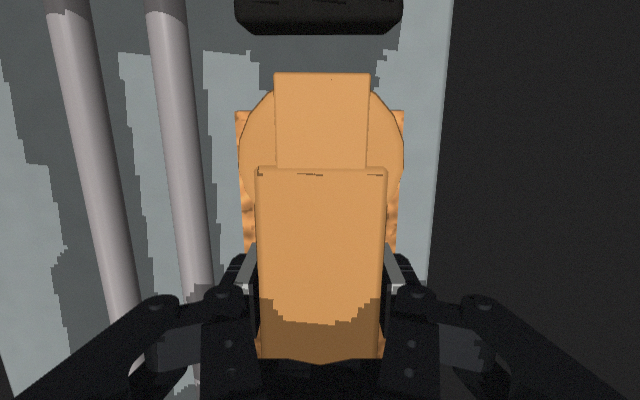

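View pics/s8.png

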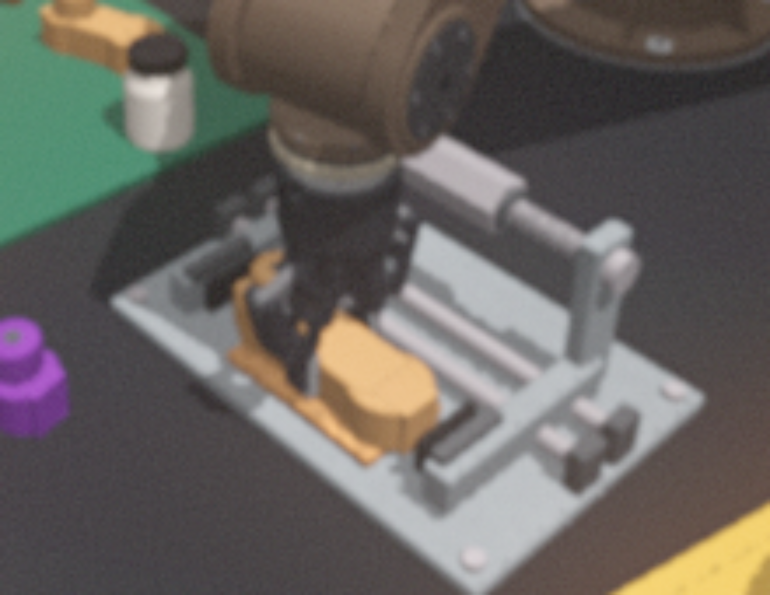

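```bash
python3 -m pendant '0 0 0 0 0 0 1;0 0 0 0 0 0 1;0 0 0 0 0 0 1;0 0 0 0 0 0 1;0 0 0 0 0 0 1;0 0 0 0 0 0 1' && python3 -m pendant '0 -0.05 0 0 0 0 1;0 -0.1 0 0 0 0 1;0 -0.17 0 0 0 0 1;0 -0.24 0 0 0 0 1;0 -0.31 0 0 0 0 1;0 -0.36 0 0 0 0 1;0 -0.38 0 0 0 0 1;0 -0.38 0 0 0 0 1' && python3 -c "
from h import *
c=camT('wrist');im=viewer.camera('wrist')
cv2.imwrite('pics/w9.png',im[:,:,::-1])
R=Rdown(6.3); bed=np.array([.584,.238,.02])
for x,y,z in [(0,0,.036),(0,80,.036),(0,-80,.036),(0,-50,.062)]: print(proj(bed+R[:,0]*x/1e3+R[:,2]*y/1e3+[0,0,z],c).round(1))
im=viewer.camera('top');cv2.imwrite('pics/t9.png',cv2.resize(im[135:250,160:310],None,fx=5,fy=5)[:,:,::-1])
"
```

```text
clock: 9.55
ee_pos: [0.584, 0.2393, 0.0103]
tcp_rot: [[0.994, 0.0, -0.11], [0.11, -0.0, 0.994], [0.0, -1.0, -0.0]]
ft_force: [-0.1, -0.2, 0.4]
width: 0.0856
clock: 10.22
ee_pos: [0.5847, 0.2396, 0.2028]
tcp_rot: [[0.994, 0.004, -0.11], [0.11, 0.001, 0.994], [0.004, -1.0, 0.001]]
ft_force: [0.1, 1.1, -0.4]
width: 0.0853
[318.8 179.3]
[318.8  86.3]
[318.9 259.5]
[318.9 242.3]
```

View pics/w9.png

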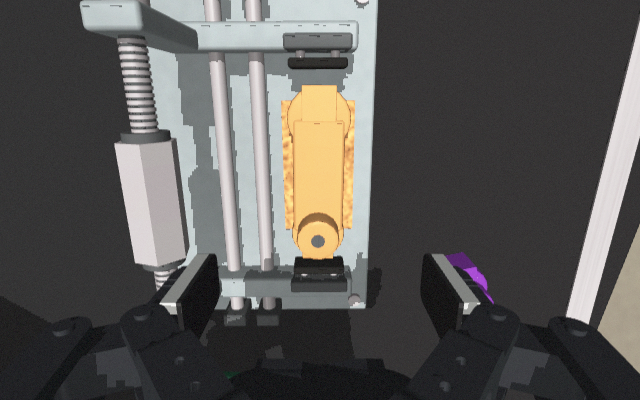

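View pics/t9.png

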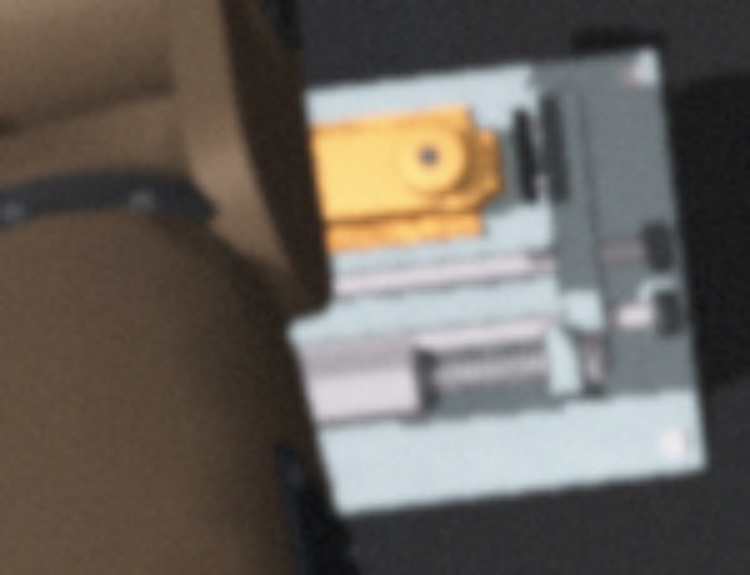

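```bash
python3 -c "
from h import *
c=camT('wrist');im=cv2.imread('pics/w9.png')
big=cv2.resize(im[110:290,90:210],None,fx=4,fy=4,interpolation=cv2.INTER_CUBIC)[:600]
cv2.imwrite('pics/w9z.png',big)
R=Rdown(6.3); m=np.array([.584,.238,.125])-.115*R[:,0]
print(m)
for y in (42,-42):
  for deg in range(0,60,10):
    v=[]
    for k in range(6):
        a=np.radians(deg+30+60*k); # about +y: x->-z
        d=R[:,0]*np.cos(a)-np.array([0,0,1])*np.sin(a)
        if d[2]>-.006: v.append(((proj(m+R[:,2]*y/1e3+d*.034/np.sqrt(3),c)-[90,110])*4).round())
    print(y,deg,[list(map(int,q)) for q in v])
"
```

```text
[0.46969449 0.22538055 0.125     ]
42 0 [[98, 145], [173, 155], [311, 145]]
42 10 [[101, 148], [196, 154], [328, 142]]
42 20 [[107, 150], [221, 154], [342, 139]]
42 30 [[116, 136], [118, 152], [245, 152], [352, 136]]
42 40 [[106, 139], [133, 153], [269, 150]]
42 50 [[100, 142], [152, 154], [291, 148]]
-42 0 [[179, 619], [249, 646], [371, 619]]
-42 10 [[182, 626], [270, 646], [386, 610]]
-42 20 [[189, 633], [292, 643], [398, 602]]
-42 30 [[192, 593], [200, 639], [314, 639], [406, 593]]
-42 40 [[185, 602], [213, 643], [335, 633]]
-42 50 [[180, 610], [230, 646], [354, 627]]
```

View pics/w9z.png

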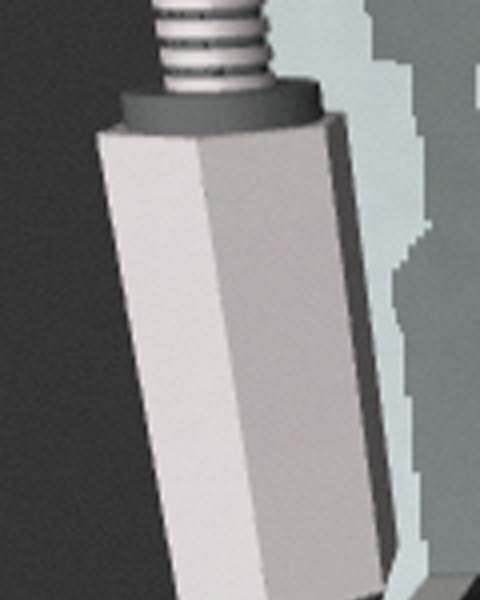

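```bash
cat >> h.py <<'E'
Rc=Rdown(6.3); M=np.array([.584,.238,.125])-.115*Rc[:,0]+.003*Rc[:,2]
def buck(tilt,back=0.,ahead=.0345):
    R=Rdown(6.3,tilt); go(M+R[:,1]*(ahead-back),R)
E
python3 -c "
from h import *
buck(10,.1)"
```

```text
clock 10.32 row [-0.2066  0.0198  0.0035] [ 2.000e-04 -1.000e-04  1.104e-01] width 0.0854 rows needed 2.4887383696993646 1.3877107886047966
```

```bash
python3 -m pendant '-0.04 0 0.0035 0 0 0.02 1;-0.09 0.01 0.0035 0 0 0.05 1;-0.15 0.015 0.0035 0 0 0.08 1;-0.19 0.02 0.0035 0 0 0.1 1;-0.2065 0.02 0.0035 0 0 0.11 1;-0.2065 0.02 0.0035 0 0 0.11 1;-0.2065 0.02 0.0035 0 0 0.11 1' && python3 -c "
from h import *
buck(10,.1)
c=camT('wrist');im=viewer.camera('wrist').copy()
for deg in (10,):
  P={}
  for k in range(6):
    a=np.radians(deg+30+60*k); d=Rc[:,0]*np.cos(a)-np.array([0,0,1])*np.sin(a)
    q=[proj(M+Rc[:,2]*y/1e3+d*.034/np.sqrt(3),c).astype(int) for y in (42,-42)]
    cv2.line(im,tuple(map(int,q[0])),tuple(map(int,q[1])),(255,0,0),1)
cv2.imwrite('pics/w10.png',im[:,:,::-1])"
```

```text
clock: 10.9
ee_pos: [0.4818, 0.2298, 0.1897]
tcp_rot: [[0.979, -0.171, -0.11], [0.108, -0.019, 0.994], [-0.172, -0.985, -0.0]]
ft_force: [0.0, -0.7, 0.3]
width: 0.0854
clock 10.9 row [-0.0021  0.0007 -0.0002] [0.0002 0.     0.0012] width 0.0854 rows needed 0.027122572760321262 0.015390169666728645
```

View pics/w10.png

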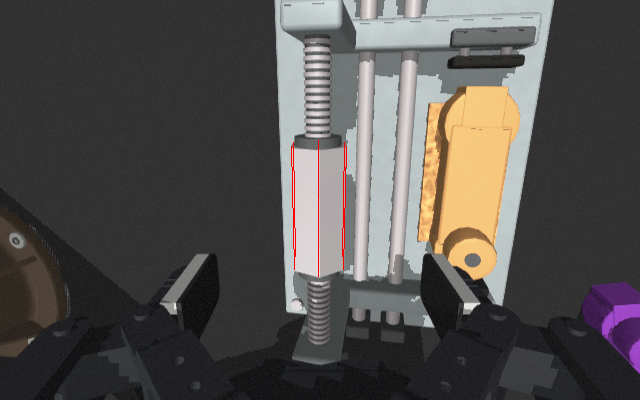

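```bash
python3 -m pendant '-0.002 0.05 0 0 0 0 1;-0.002 0.1 0 0 0 0 1;-0.002 0.15 0 0 0 0 1;-0.002 0.18 0 0 0 0 1;-0.002 0.2 0 0 0 0 1;-0.002 0.2 0 0 0 0 1;-0.002 0.2 0 0 0 0 1' && python3 -c "
from h import *
buck(10)
im=viewer.camera('wrist')
cv2.imwrite('pics/w11.png',im[:,:,::-1])"
```

```text
clock: 11.53
ee_pos: [0.4638, 0.2279, 0.0921]
tcp_rot: [[0.979, -0.171, -0.11], [0.108, -0.019, 0.994], [-0.172, -0.985, -0.0]]
ft_force: [-0.4, 0.6, 1.0]
width: 0.0854
clock 11.53 row [-0.0003  0.0022 -0.0002] [ 0.0001 -0.0001  0.0013] width 0.0854 rows needed 0.02679296189774951 0.016266286709958153
```

View pics/w11.png

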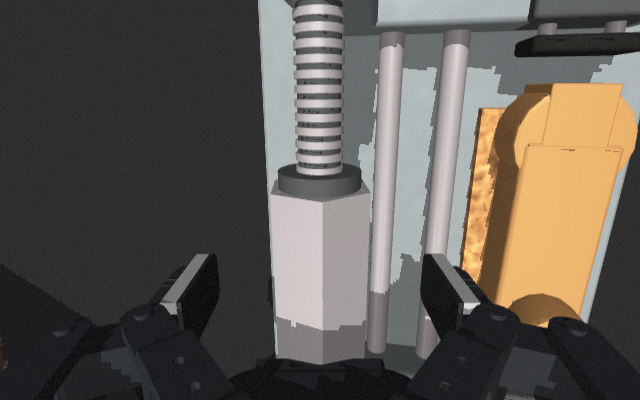

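```bash
python3 -m pendant '0 0 0 0 0 0 0;0 0 0 0 0 0 0;0 0 0 0 0 0 0;0 0 0 0 0 0 0;0 0 0 0 0 0 0;0 0 0 0 0 0 0;0 0 0 0 0 0 0;0 0 0 0 0 0 0' 80 && python3 -c "
from h import *
buck(40)
for d in (7,14,21,28,35,42,49,56,60): a=np.radians(d); print(d, round(-.069*np.sin(a),4), round(-.069*(1-np.cos(a)),4), round(d/90,3))"
```

```text
clock: 12.25
ee_pos: [0.4641, 0.2279, 0.0927]
tcp_rot: [[0.98, -0.168, -0.11], [0.108, -0.018, 0.994], [-0.169, -0.986, 0.0]]
ft_force: [3.9, -0.5, 5.0]
width: 0.033
clock 12.25 row [-0.0353 -0.0059 -0.0003] [-1.000e-04  1.000e-04  3.362e-01] width 0.033 rows needed 0.4294883316790826 4.225683218079523
7 -0.0084 -0.0005 0.078
14 -0.0167 -0.002 0.156
21 -0.0247 -0.0046 0.233
28 -0.0324 -0.0081 0.311
35 -0.0396 -0.0125 0.389
42 -0.0462 -0.0177 0.467
49 -0.0521 -0.0237 0.544
56 -0.0572 -0.0304 0.622
60 -0.0598 -0.0345 0.667
```

```bash
python3 -m pendant '-0.0042 0 0 0 0 0.039 0;-0.0084 -0.0005 0 0 0 0.078 0;-0.0125 -0.001 0 0 0 0.117 0;-0.0167 -0.002 0 0 0 0.156 0;-0.0167 -0.002 0 0 0 0.156 0;-0.0167 -0.002 0 0 0 0.156 0'&& python3 -c "
from h import *
print(sensors.get_state()['ft_torque'])
buck(40)"
```

```text
clock: 12.75
ee_pos: [0.4564, 0.2271, 0.095]
tcp_rot: [[0.909, -0.402, -0.109], [0.1, -0.044, 0.994], [-0.404, -0.915, 0.0]]
ft_force: [6.0, 1.4, 7.7]
width: 0.0326
[ 0.01453275 -0.36770043  0.09669793]
clock 12.75 row [-0.0196  0.0009 -0.0003] [-0.0003 -0.      0.1796] width 0.0326 rows needed 0.23579383472691018 2.2576906395332133
```

```bash
python3 -m pendant '-0.0042 0 0 0 0 0.039 0;-0.0084 -0.0005 0 0 0 0.078 0;-0.0125 -0.001 0 0 0 0.117 0;-0.0167 -0.002 0 0 0 0.156 0;-0.0192 -0.0027 0 0 0 0.18 0;-0.0192 -0.0027 0 0 0 0.18 0;-0.0192 -0.0027 0 0 0 0.18 0'&& python3 -c "
from h import *
print(sensors.get_state()['ft_torque'])
buck(40)
im=viewer.camera('wrist')
cv2.imwrite('pics/w12.png',im[:,:,::-1])"
```

```text
clock: 13.33
ee_pos: [0.4486, 0.2262, 0.0999]
tcp_rot: [[0.762, -0.638, -0.109], [0.084, -0.07, 0.994], [-0.642, -0.767, 0.0]]
ft_force: [11.0, 1.1, 5.1]
width: 0.0329
[ 0.05690515 -0.73897664  0.02501123]
clock 13.33 row [-0.0004  0.0037 -0.0003] [-0.0004 -0.0001  0.0005] width 0.0329 rows needed 0.04475829783828138 0.008629904439780248
```

View pics/w12.png

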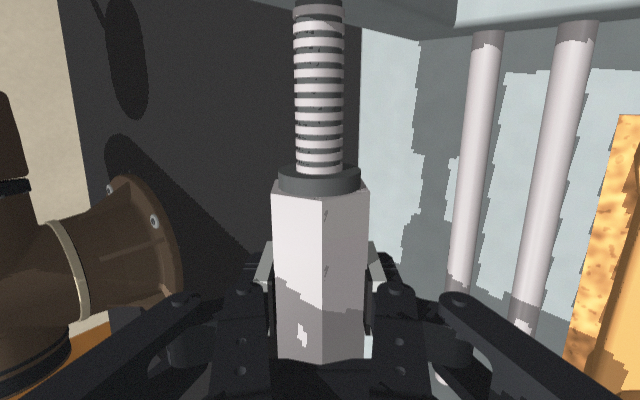

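```bash
python3 -m pendant '0 0 0 0 0 0 1;0 0 0 0 0 0 1;0 0 0 0 0 0 1;0 0 0 0 0 0 1;0 0 0 0 0 0 1;0 0 0 0 0 0 1' && python3 -m pendant '0 -0.05 0 0 0 0 1;0 -0.1 0 0 0 0 1;0 -0.15 0 0 0 0 1;0 -0.2 0 0 0 0 1;0 -0.2 0 0 0 0 1;0 -0.2 0 0 0 0 1' && python3 -c "
from h import *
buck(-20,.1)"
```

```text
clock: 13.88
ee_pos: [0.4468, 0.2259, 0.0995]
tcp_rot: [[0.76, -0.641, -0.11], [0.084, -0.071, 0.994], [-0.645, -0.764, -0.0]]
ft_force: [0.2, -0.2, 0.2]
width: 0.0851
clock: 14.38
ee_pos: [0.5113, 0.233, 0.1761]
tcp_rot: [[0.761, -0.64, -0.11], [0.084, -0.07, 0.994], [-0.644, -0.765, 0.0]]
ft_force: [0.5, -0.9, -0.5]
width: 0.0854
clock 14.38 row [-1.122e-01  6.720e-02 -1.000e-04] [-1.000e-04 -1.000e-04 -6.674e-01] width 0.0854 rows needed 1.5678686655807466 8.38868916777826
```

```bash
python3 -m pendant '-0.013 0 0 0 0 -0.075 1;-0.027 0 0 0 0 -0.15 1;-0.04 0.01 0 0 0 -0.225 1;-0.053 0.016 0 0 0 -0.3 1;-0.066 0.023 0 0 0 -0.375 1;-0.079 0.033 0 0 0 -0.45 1;-0.09 0.043 0 0 0 -0.525 1;-0.1 0.053 0 0 0 -0.6 1;-0.112 0.067 0 0 0 -0.667 1;-0.112 0.067 0 0 0 -0.667 1' && python3 -m pendant '0 0 0 0 0 0 1;0 0 0 0 0 0 1' && python3 -c "
from h import *
buck(-20,.1);buck(-20)
print(sensors.get_state()['joint_pos'])
im=viewer.camera('wrist')
cv2.imwrite('pics/w13.png',im[:,:,::-1])"
```

```text
clock: 15.22
ee_pos: [0.4413, 0.225, 0.1846]
tcp_rot: [[0.934, 0.339, -0.112], [0.105, 0.038, 0.994], [0.341, -0.94, -0.0]]
ft_force: [1.0, 0.2, 1.2]
width: 0.0851
clock: 15.38
ee_pos: [0.4469, 0.226, 0.1863]
tcp_rot: [[0.935, 0.337, -0.11], [0.104, 0.037, 0.994], [0.339, -0.941, -0.0]]
ft_force: [0.2, 0.0, -0.0]
width: 0.0855
clock 15.38 row [ 0.0006 -0.0004 -0.0003] [ 0.0001  0.0003 -0.0023] width 0.0855 rows needed 0.009399597092469897 0.029320664764979618
clock 15.38 row [ 0.0013  0.1996 -0.0003] [ 0.0001  0.0003 -0.0023] width 0.0855 rows needed 2.3935130789518513 0.029320664764979618
[ 22.11788495  15.40284452 120.32282357 -12.31793849  25.6975285
  26.03389809]
```

View pics/w13.png

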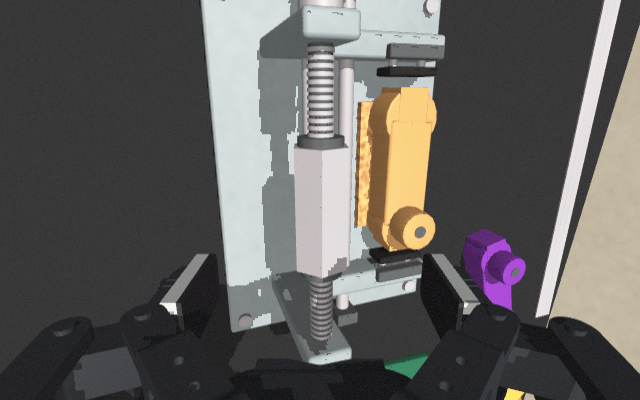

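```bash
python3 -m pendant '0.001 0.05 0 0 0 0 1;0.001 0.1 0 0 0 0 1;0.001 0.15 0 0 0 0 1;0.001 0.18 0 0 0 0 1;0.001 0.2 0 0 0 0 1;0.001 0.2 0 0 0 0 1;0.001 0.2 0 0 0 0 1' && python3 -m pendant '0 0 0 0 0 0 0;0 0 0 0 0 0 0;0 0 0 0 0 0 0;0 0 0 0 0 0 0;0 0 0 0 0 0 0;0 0 0 0 0 0 0;0 0 0 0 0 0 0;0 0 0 0 0 0 0' 80; python3 -c "
from h import *
buck(40)
im=viewer.camera('wrist')
cv2.imwrite('pics/w14.png',im[:,:,::-1])"
```

```text
clock: 16.02
ee_pos: [0.4817, 0.2295, 0.0919]
tcp_rot: [[0.935, 0.337, -0.109], [0.103, 0.036, 0.994], [0.339, -0.941, -0.001]]
ft_force: [0.2, 0.1, -0.8]
width: 0.0852
clock: 16.68
ee_pos: [0.481, 0.2298, 0.0935]
tcp_rot: [[0.934, 0.339, -0.11], [0.103, 0.037, 0.994], [0.341, -0.94, -0.0]]
ft_force: [-5.5, -1.7, 9.0]
width: 0.0331
clock 16.68 row [-0.0603 -0.0327 -0.0002] [0.00e+00 1.00e-04 6.66e-01] width 0.0331 rows needed 0.8223860946992148 8.371654716860599
```

View pics/w14.png

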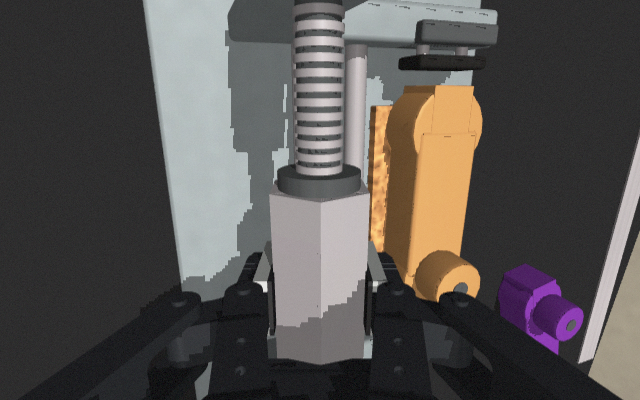

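Gripped at 33 mm. Turning 60° at 6° per row.

```bash
python3 -m pendant '-0.0072 -0.0004 0 0 0 0.067 0;-0.0143 -0.0015 0 0 0 0.133 0;-0.0213 -0.0034 0 0 0 0.2 0;-0.028 -0.006 0 0 0 0.267 0;-0.0345 -0.009 0 0 0 0.333 0;-0.0345 -0.009 0 0 0 0.333 0;-0.0345 -0.009 0 0 0 0.333 0' && python3 -m pendant '-0.0072 -0.0004 0 0 0 0.067 0;-0.0143 -0.0015 0 0 0 0.133 0;-0.0213 -0.0034 0 0 0 0.2 0;-0.028 -0.006 0 0 0 0.267 0;-0.0345 -0.009 0 0 0 0.333 0;-0.0345 -0.009 0 0 0 0.333 0;-0.0345 -0.009 0 0 0 0.333 0' && python3 -c "
from h import *
print(sensors.get_state()['ft_torque'])
buck(40)
im=viewer.camera('wrist')
cv2.imwrite('pics/w15.png',im[:,:,::-1])
im=viewer.camera('scene')
cv2.imwrite('pics/s15.png',cv2.resize(im[180:350,260:480],None,fx=3.5,fy=3.5)[:,:,::-1])"
```

```text
clock: 17.32
ee_pos: [0.4636, 0.2284, 0.0921]
tcp_rot: [[0.978, -0.175, -0.109], [0.108, -0.018, 0.994], [-0.176, -0.984, 0.001]]
ft_force: [-3.1, 3.6, 12.8]
width: 0.0328
clock: 17.9
ee_pos: [0.448, 0.2267, 0.0994]
tcp_rot: [[0.76, -0.64, -0.109], [0.084, -0.069, 0.994], [-0.644, -0.765, 0.001]]
ft_force: [1.7, 4.8, 11.9]
width: 0.033
[ 0.21770392  0.70748624 -0.34951091]
clock 17.9 row [-0.0001  0.0023 -0.0014] [-0.0009  0.0002 -0.001 ] width 0.033 rows needed 0.032397709527892234 0.017106016386705995
```

View pics/w15.png

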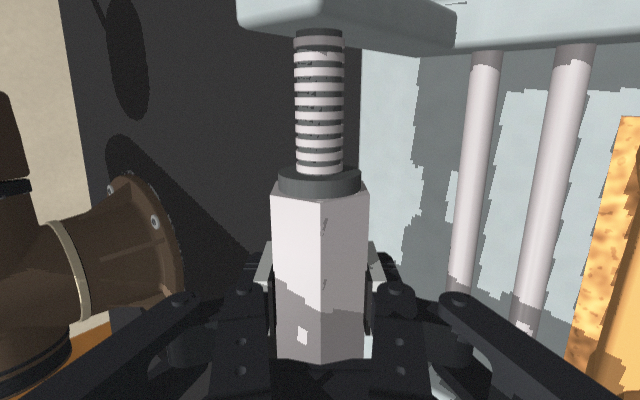

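View pics/s15.png

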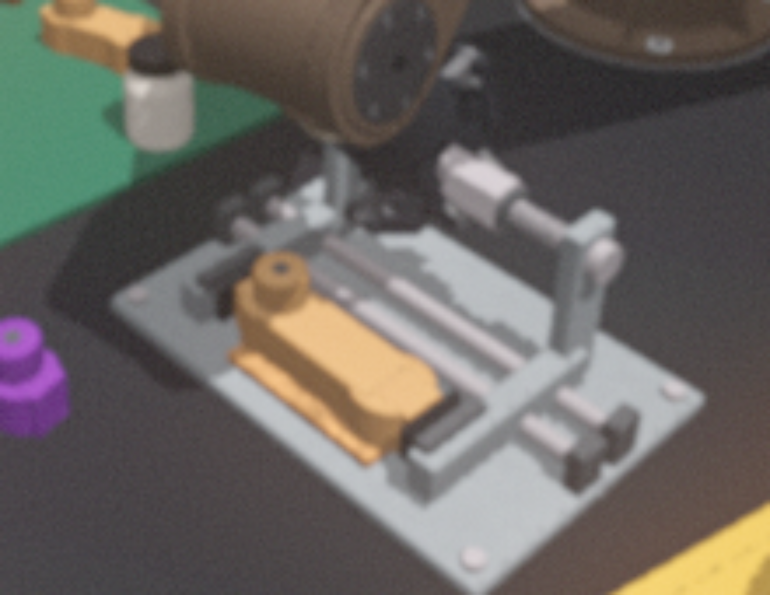

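```bash
python3 -m pendant '0 0 0 0 0 0 1;0 0 0 0 0 0 1;0 0 0 0 0 0 1;0 0 0 0 0 0 1;0 0 0 0 0 0 1;0 0 0 0 0 0 1' && python3 -m pendant '0 -0.05 0 0 0 0 1;0 -0.1 0 0 0 0 1;0 -0.15 0 0 0 0 1;0 -0.2 0 0 0 0 1;0 -0.2 0 0 0 0 1;0 -0.2 0 0 0 0 1' && python3 -c "
from h import *
buck(-20,.1)"
```

```text
clock: 18.5
ee_pos: [0.4475, 0.226, 0.0984]
tcp_rot: [[0.761, -0.64, -0.11], [0.084, -0.071, 0.994], [-0.644, -0.765, -0.0]]
ft_force: [0.9, -0.1, -0.1]
width: 0.0857
clock: 19.0
ee_pos: [0.5118, 0.2331, 0.1751]
tcp_rot: [[0.762, -0.639, -0.11], [0.084, -0.07, 0.994], [-0.642, -0.766, 0.0]]
ft_force: [-0.8, 0.2, -0.8]
width: 0.0851
clock 19.0 row [-1.144e-01  6.600e-02 -1.000e-04] [-1.000e-04 -1.000e-04 -6.663e-01] width 0.0851 rows needed 1.5840045433951027 8.375900640676655
```

```bash
python3 -m pendant '-0.013 0 0 0 0 -0.075 1;-0.027 0 0 0 0 -0.15 1;-0.04 0.01 0 0 0 -0.225 1;-0.053 0.016 0 0 0 -0.3 1;-0.066 0.023 0 0 0 -0.375 1;-0.079 0.033 0 0 0 -0.45 1;-0.09 0.043 0 0 0 -0.525 1;-0.1 0.053 0 0 0 -0.6 1;-0.112 0.067 0 0 0 -0.667 1;-0.112 0.067 0 0 0 -0.667 1' && python3 -m pendant '0 0 0 0 0 0 1;0 0 0 0 0 0 1' && python3 -c "
from h import *
buck(-20,.1)
im=viewer.camera('wrist')
cv2.imwrite('pics/w16.png',im[:,:,::-1])"
```

```text
clock: 19.83
ee_pos: [0.4418, 0.2251, 0.1835]
tcp_rot: [[0.934, 0.34, -0.112], [0.105, 0.038, 0.994], [0.342, -0.94, -0.0]]
ft_force: [1.1, 0.1, 0.7]
width: 0.0855
clock: 20.0
ee_pos: [0.4473, 0.2261, 0.1851]
tcp_rot: [[0.935, 0.338, -0.11], [0.104, 0.037, 0.994], [0.34, -0.94, -0.0]]
ft_force: [-0.0, -0.2, -0.1]
width: 0.085
clock 20.0 row [ 0.0005 -0.0028 -0.0003] [ 0.0001  0.0002 -0.0013] width 0.085 rows needed 0.034674408173266225 0.01692548945687185
```

View pics/w16.png

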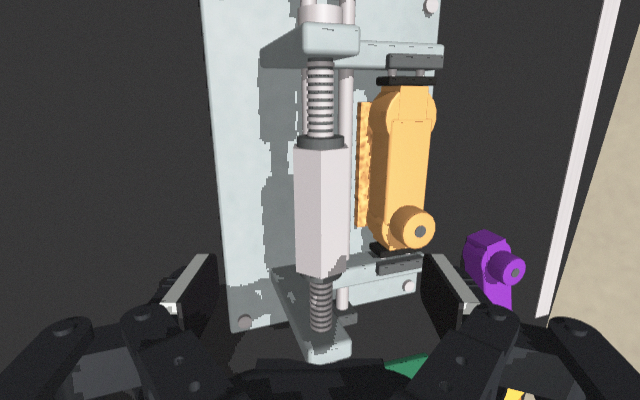

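```bash
python3 -m pendant '0.001 0.05 0 0 0 0 1;0.001 0.1 0 0 0 0 1;0.001 0.15 0 0 0 0 1;0.001 0.18 0 0 0 0 1;0.001 0.197 0 0 0 0 1;0.001 0.197 0 0 0 0 1;0.001 0.197 0 0 0 0 1' && python3 -m pendant '0 0 0 0 0 0 0;0 0 0 0 0 0 0;0 0 0 0 0 0 0;0 0 0 0 0 0 0;0 0 0 0 0 0 0;0 0 0 0 0 0 0;0 0 0 0 0 0 0;0 0 0 0 0 0 0' 80 && python3 -m pendant '-0.0048 -0.0002 0 0 0 0.044 0;-0.0096 -0.0007 0 0 0 0.089 0;-0.0143 -0.0015 0 0 0 0.133 0;-0.019 -0.0027 0 0 0 0.178 0;-0.0236 -0.0042 0 0 0 0.222 0;-0.0236 -0.0042 0 0 0 0.222 0;-0.0236 -0.0042 0 0 0 0.222 0'; python3 -c "
from h import *
buck(9)
im=viewer.camera('wrist')
cv2.imwrite('pics/w17.png',im[:,:,::-1])"
```

```text
clock: 20.63
ee_pos: [0.4818, 0.2295, 0.0923]
tcp_rot: [[0.935, 0.338, -0.109], [0.103, 0.036, 0.994], [0.34, -0.94, -0.001]]
ft_force: [-0.4, -0.3, 0.4]
width: 0.0852
clock: 21.3
ee_pos: [0.4809, 0.2297, 0.0937]
tcp_rot: [[0.934, 0.34, -0.11], [0.103, 0.037, 0.994], [0.342, -0.94, -0.0]]
ft_force: [-5.7, -1.6, 8.7]
width: 0.033
clock: 21.88
ee_pos: [0.4695, 0.2285, 0.0916]
tcp_rot: [[0.994, -0.0, -0.11], [0.11, 0.0, 0.994], [-0.0, -1.0, 0.0]]
ft_force: [-2.1, -0.1, 8.9]
width: 0.0326
clock 21.88 row [-0.0112  0.0015 -0.0002] [-0.0001  0.      0.0998] width 0.0326 rows needed 0.13518854590505347 1.2544021601249817
```

View pics/w17.png

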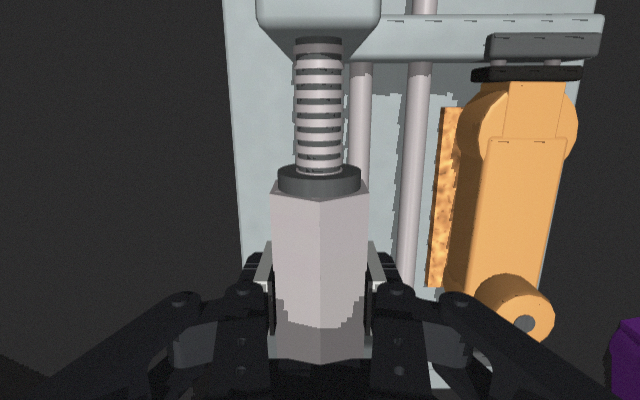

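```bash
python3 -m pendant '-0.004 -0.0001 0 0 0 0.035 0;-0.008 -0.0005 0 0 0 0.07 0;-0.0114 -0.001 0 0 0 0.102 0;-0.0114 -0.001 0 0 0 0.102 0;-0.0114 -0.001 0 0 0 0.102 0;-0.0114 -0.001 0 0 0 0.102 0' && python3 -m pendant '0 0 0 0 0 0 1;0 0 0 0 0 0 1;0 0 0 0 0 0 1;0 0 0 0 0 0 1;0 0 0 0 0 0 1;0 0 0 0 0 0 1' && python3 -m pendant '0 -0.05 0 0 0 0 1;0 -0.1 0 0 0 0 1;0 -0.15 0 0 0 0 1;0 -0.2 0 0 0 0 1;0 -0.24 0 0 0 0 1;0 -0.24 0 0 0 0 1;0 -0.24 0 0 0 0 1' ; python3 -c "
from h import *
buck(9,.12)
c=camT('wrist');im=viewer.camera('wrist').copy()
cv2.imwrite('pics/w18.png',cv2.resize(im[0:320,260:580],None,fx=1.8,fy=1.8)[:,:,::-1])"
```

```text
clock: 22.43
ee_pos: [0.4643, 0.2279, 0.0921]
tcp_rot: [[0.981, -0.157, -0.11], [0.109, -0.017, 0.994], [-0.158, -0.987, 0.0]]
ft_force: [2.1, -0.5, 6.4]
width: 0.0326
clock: 22.93
ee_pos: [0.464, 0.2279, 0.0914]
tcp_rot: [[0.981, -0.158, -0.11], [0.108, -0.018, 0.994], [-0.159, -0.987, -0.0]]
ft_force: [0.8, -0.0, 0.6]
width: 0.0851
clock: 23.52
ee_pos: [0.4832, 0.23, 0.2105]
tcp_rot: [[0.982, -0.157, -0.11], [0.108, -0.017, 0.994], [-0.158, -0.987, 0.0]]
ft_force: [0.4, -0.3, -0.0]
width: 0.0852
clock 23.52 row [-0.0008  0.0022 -0.0002] [-0.0002  0.     -0.0008] width 0.0852 rows needed 0.02851751735836061 0.010731761081722517
```

View pics/w18.png

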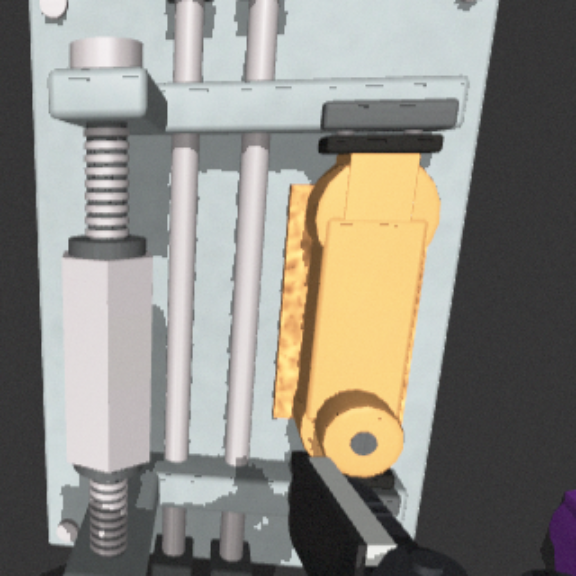

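```bash
python3 -c "
from h import *
go([.584,.23,.205],Rdown(6.3))"; 
```

```text
clock 23.57 row [ 0.2003 -0.0231 -0.022 ] [ 1.000e-04  0.000e+00 -1.021e-01] width 0.0856 rows needed 2.4316840390435686 1.2830675061587788
```

```bash
python3 -m pendant '0.05 -0.02 -0.005 0 0 -0.03 1;0.1 -0.02 -0.01 0 0 -0.06 1;0.15 -0.02 -0.02 0 0 -0.09 1;0.18 -0.023 -0.022 0 0 -0.102 1;0.2 -0.023 -0.022 0 0 -0.102 1;0.2 -0.023 -0.022 0 0 -0.102 1;0.2 -0.023 -0.022 0 0 -0.102 1'; python3 -c "
from h import *
c=camT('wrist');im=viewer.camera('wrist').copy()
cv2.imwrite('pics/w19.png',im[:,:,::-1])
cv2.imwrite('pics/w19z.png',np.vstack([cv2.resize(im[20:100,260:380],None,fx=6,fy=6)[:300],cv2.resize(im[240:300,260:380],None,fx=6,fy=5)])[:,:,::-1])
R=Rc; bed=np.array([.584,.238,.02])
for x,y,z in [(0,0,.036),(0,80,.036),(0,-80,.036),(0,-50,.062)]: print(proj(bed+R[:,0]*x/1e3+R[:,2]*y/1e3+[0,0,z],c).round(1))
im=viewer.camera('top');cv2.imwrite('pics/t19.png',cv2.resize(im[110:250,160:470],None,fx=2.5,fy=2.5)[:,:,::-1])
"
```

```text
clock: 24.15
ee_pos: [0.5836, 0.2301, 0.2045]
tcp_rot: [[0.994, -0.003, -0.11], [0.11, -0.001, 0.994], [-0.003, -1.0, -0.0]]
ft_force: [0.6, -0.1, 0.1]
width: 0.0853
[322.4 168.7]
[322.6  74.4]
[322.2 249.9]
[322.4 231.6]
```

View pics/w19.png

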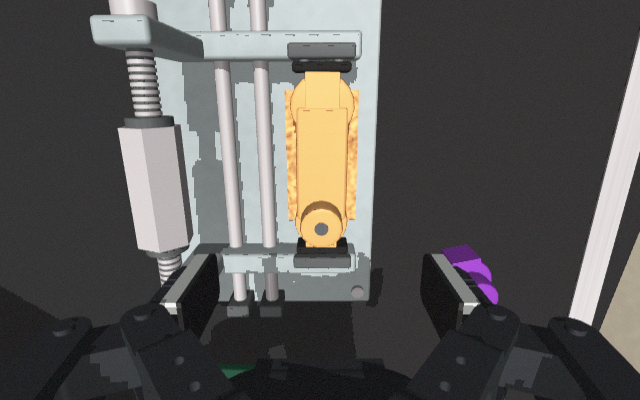

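View pics/w19z.png

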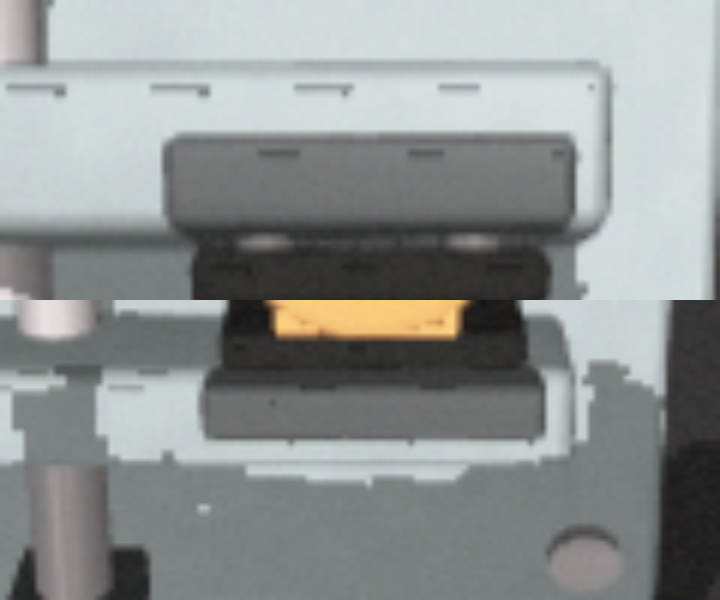

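View pics/t19.png

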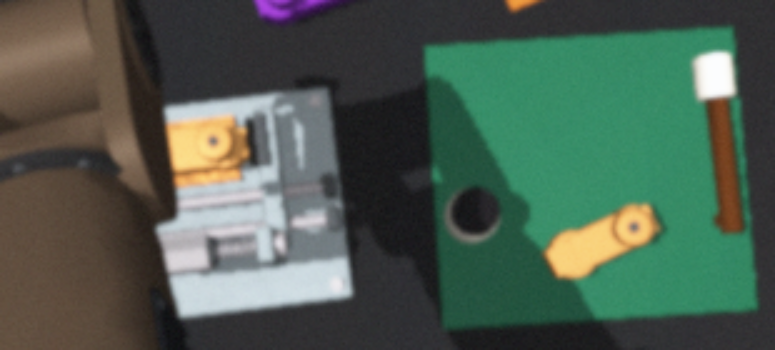

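```bash
python3 -c "
from station import hand_in,sensors
s=sensors.get_state();print(s['clock'],s['joint_vel'].round(2),s['ft_force'].round(1))
print(hand_in())"
```

```text
24.25 [-0.01 -0.5  -0.14 -0.06 -0.15 -0.04] [-0.   0.2  0.8]
the job is handed in; nothing more can be done
None
```

I put the long last on the cork bed toe towards +y and turned the turnbuckle in three grips until both pads were pressed in. I handed the job in at 24.3 s, with the arm clear of everything. The hand-in gives no verdict.

**Last checks**
- **Last on the bed:** before clamping, the wrist picture put it within about 1 mm of where I aimed. The closing pads then moved it about 2 mm along y, which centred it.
- **Turnbuckle:** the gripper's tilt when I let go puts it at about 129° (2.25 rad).
- **Pads:** the gap behind the left pad shrank from about 7 to 2 pixels, roughly 3–4 mm. I did not measure the right pad on its own; its expected 4 mm comes from the turnbuckle angle and the springs sharing the load.
- **Bystanders:** in the last top view the short last, jar and maul stand where they were.

**What failed or disagreed**
- **First grasp missed:** the fingers shut above the last without touching it. In the wrist images the fingertips sit about 38 mm farther back than `robot.tip_reach` says. I lowered the tool by that much and the second grasp held.
- **Turnbuckle middle:** it appeared about 3 mm further along +y than my clamp estimate, and I corrected for it when gripping.

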